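# Hang the slotted slide rack on the dryer pin and set the timer

## Robot

A 7-joint arm with a two-finger parallel gripper is mounted at the origin on the work surface. World frame = base frame: x ahead of the robot, y to its left, z up, the work surface at z = 0. Lengths are in mm, angles in rad, forces in N, time in s.
With the tool pointing down it reaches from about 425 to 825 mm from the base axis. Payload 3.6 kg.
Tool frame: the origin (TCP) lies between the finger pads; the fingertips stand 25 mm ahead of it and the grasp point (between the pads) lies 6 mm ahead of it (manip.tip_reach is the z of the fingertips in the tool frame, in mm); z points along the fingers, y is the direction in which the jaws open and shut (so a half turn about z gives the same grasp; the last joint's range is limited). The gripper opens to 85 mm and grips with 20 to 120 N. Pads are 22 mm wide; open, the fingers measure 114 mm over their backs; the gripper's body (76 mm by 85 mm) begins 54 mm behind the grasp point. The pads swing forward as they close: fully open they stand 13 mm farther back than shut.
Start: joints at [-1.321, 0.615, -0.013, 1.423, 0.008, 1.103, -0.04], TCP at [176.974, 625.416, 256.297] pointing down, gripper open.
Joint ranges: [-3.12, 3.12], [-0.3, 2.06], [-1.34, 1.32], [0.26, 2.42], [-1.36, 4.5], [0.01, 1.98], [-2.84, 2.84]. Speed limits (rad/s): [2.79, 2.79, 3.14, 3.14, 3.14, 3.14, 3.14].

## Interface

Orientations are given as a rotation vector (axis times angle).
In Python, from cell import manip gives the robot as it stands. Calls block until the motion is done:
- manip.move_to(position, orientation): joint-space move of the TCP to a pose.
- manip.movel(position, ori=None, vel=150): straight line of the TCP; ori=None keeps the orientation; vel is the mean speed in mm/s.
- manip.set_joints(angles): joint-space move.
- manip.grip(opening, newtons=None): finger opening in mm; newtons is the grip in N (None keeps the last); returns when the fingers have stopped.
- manip.wait(seconds).
- manip.solve_ik(position, orientation): joint angles nearest the present ones, or None.
- manip.snapshot(name): name is "scene" or "side" or "wrist"; returns (picture, depth): 400x640x3 uint8, red, green, blue; 400x640 float32, mm along the optical axis (not along the pixel's ray), 0 where there is no reading.
- manip.camera_info(name): a dict with "fx", "fy", "cx", "cy" (pixels), "k1" (the pictures are not rectified: a ray, as slopes to the right and down, at radius r is drawn at 1 + k1 r^2 times it, then the intrinsics apply), "R" (3x3) and "t" (3): a world point X has camera coordinates R X + t; the wrist camera has in their place "T_tool_cam" (4x4, takes a point from camera to tool coordinates, whose origin is the TCP and whose axes are the flange's). Camera axes: x right, y down, z forward; pixel columns grow to the right and rows downward; lengths in mm; the calibration is good to about 2 mm. A picture is of the moment at which its call begins: read the wrist's pose just before it. camera_info takes no time and is no camera call.
A pose or a line that the arm cannot do raises manip.MotionError and nothing moves.
- manip.job_done(): hands the job in, once; it reports no verdict.
Readings, each from a call of its own:
- manip.current_clock(): time.
- manip.current_joints(): joint angles.
- manip.current_joint_vel(): joint speeds.
- manip.current_joint_torque(): joint torques, N m.
- manip.current_position(): TCP position.
- manip.current_orientation(): TCP orientation.
- manip.current_contact_force(): force on the tool from outside, world axes, zero at the start.
- manip.current_wrist_torque(): the same for the moment, N m.
- manip.current_gripper_width(): finger opening in mm.
Only numpy, scipy, OpenCV 4.12 (cv2) and the standard library are available. Lean on these libraries where they do the work, as an engineer would, in place of code of your own. Each camera call takes 0.05 s, during which the arm holds its last target. There are 200 camera calls.

## Task

Take the white slide rack that has a slot open at the side of its plate and hang it on the drying station's headed pin: slide the slot sideways over the pin, let the rack down until it rests in the notch, and let go so that it hangs upright and still. Then turn the timer knob so that its white pointer line points at the one large black index mark. Leave the other rack, the dishes, jars, bottle and beaker where they stand.

Things in the scene. Friction and masses are not known exactly. Their poses are not given: they have to be found in the camera images.
- slot_rack: White plastic slide rack, 0.2 to 0.4 kg, loose, standing on the bench: tray 60 mm (x) by 120 mm (y), 32 mm high with its glass slides; from its middle rises a plate 10 mm thick (x), 70 mm wide (y), top at 160 mm. Origin: centre of the underside, z up. The plate has a slot open at its -y edge, with a notch upwards at the slot's inner end.
- slot_mouth (a point): On slot_rack at (0, -35, 75) mm, axes as the rack: middle of the slot's open mouth. The slot is 16 mm high (67 to 83 mm above the underside; flared to 62 to 88 mm over the outer 8 mm) and runs level from y = -35 to +8 mm, through the plate's full thickness.
- rack_rest (a point): On slot_rack at (0, 0, 90) mm, mid-thickness, axes as the rack: where the pin's axis lies when the rack hangs. The notch goes up from the slot over y = -8 to +8 mm and ends in a 90-degree V roof, apex at y = 0, 97 mm high.
- rack_grip (a point): On slot_rack at (0, 0, 142) mm, axes as the rack: middle of the plate's plain upper part (100 to 160 mm high), a good grasp from above with the fingers on its two x faces.
- dryer: Drying station, fixed, placed differently each time. Origin on the bench, z up, front towards its -x. Grey base 14 mm high spans x -160 to +90, y -120 to +90 mm; drip grid 20 mm high under the pin; grey post 28 x 44 mm, top at 150 mm, front face at x = +45 mm, carries the pin. A white timer box 100 x 100 mm, top at 40 mm, is centred at x = -105, y = -65 mm.
- pin_seat (a point): On the pin's axis, at (0, 0, 135) mm of the dryer, axes as dryer: rack_rest comes here (15 mm either way along the pin is fine). Steel pin, 10 mm thick, level, from the post towards -x. With rack x along dryer x, the slot goes on by moving the rack towards the dryer's -y. Come down 85 mm or more beside the pin: the tray is longer than the plate is wide and goes under the pin.
- pin_head (a point): Centre of the pin's head, at (-25, 0, 135) mm of the dryer: a disc 24 mm across and 8 mm thick at the free end, too big for the slot or a hole to pass over. Bare pin runs from x = -21 to +45 mm; the space on both its sides (y) is open.
- knob_top (a point): Top centre of the timer knob, at (-105, -65, 78) mm of the dryer; axes as dryer, does not turn with the knob. Black, vertical axis: a disc 50 mm across up to 47 mm height, on it a bar grip 46 mm long, 16 mm wide, 47 to 78 mm high, to be pinched across its 16 mm. A white line along one half of the bar is the pointer.
- timer_knob (a joint): Knob angle, rad: at 0 the pointer points to the dryer's -x (front), the bar lying along x; grows clockwise seen from above, so at 1.57 the pointer is at the dryer's +y. The large black index mark is at 1.40, small ticks at 0, 0.7, 2.1, 2.8. Range 0 to 2.8; slight friction (0.04 N m), stays where left.
- hole_rack: the other white slide rack, same tray, plate and size as slot_rack (60 x 120 x 160 mm), but its plate has only a closed hole about 20 mm across, no slot; leave it. Origin: centre of its underside.
- dishes_a: stack of four clear culture dishes with dark gel, 92 mm across, 64 mm high; bystander. Origin: centre of its underside.
- dishes_b: stack of five clear culture dishes with dark gel, 92 mm across, 80 mm high; bystander. Origin: centre of its underside.
- jar_a: white sample jar, 48 mm across, 75 mm high; bystander. Origin: centre of its underside.
- jar_b: white sample jar, 48 mm across, 75 mm high; bystander. Origin: centre of its underside.
- dropper: glass bottle with blue cap, 60 mm across, 110 mm high; bystander. Origin: centre of its underside.
- beaker: open clear beaker, 80 mm across, 90 mm high; bystander. Origin: centre of its underside.
Mind the look-alikes: they are no part of the job. What is shaped like the slot_rack but green, pink or red is not meant.

How it is judged (in metres and radians):
On the way, in this order (a step that is already met when the one before it is completed fails the run):
1. the slotted rack hangs on the pin by its slot, let go (x of rack_rest in the frame of dryer between -0.022 and 0.022 m and y of rack_rest in the frame of dryer between -0.005 and 0.005 m and z of rack_rest in the frame of dryer between 0.13 and 0.14 m and angle between slot_rack's own z axis and vertical below 0.17 rad and contact force between slot_rack and the fingers below 0.1 N and contact force between slot_rack and dryer above 0.5 N), for 0.2 s.
2. the knob's pointer is at the index mark (value of joint timer_knob between 1.28 and 1.52 rad), for 0.2 s.
At the end, for the whole second after the job is handed in: The slotted rack hangs let go on the pin: rack_rest within 5 mm of the pin axis (22 mm along it), tilt under 0.17 rad, borne by the dryer, nearly still (0.03 m/s, 0.4 rad/s); the timer knob is within 0.12 rad of 1.40 (all of step 1 and all of step 2 and linear speed of slot_rack below 0.03 m/s and angular speed of slot_rack below 0.4 rad/s); the robot touches nothing.
It fails at once if the other rack is pushed more than 25 mm or tipped over (distance of hole_rack from where it was at the start of the episode above 0.025 m or angle between hole_rack's own z axis and vertical above 0.4 rad).
It fails at once if a stack of dishes is pushed more than 25 mm or tipped over (distance of any of dishes_a, dishes_b from where it was at the start of the episode above 0.025 m or angle between any of dishes_a, dishes_b's own z axis and vertical above 0.4 rad).
It fails at once if a jar is pushed more than 25 mm or tipped over (distance of any of jar_a, jar_b from where it was at the start of the episode above 0.025 m or angle between any of jar_a, jar_b's own z axis and vertical above 0.4 rad).
It fails at once if the bottle or the beaker is pushed more than 25 mm or tipped over (distance of any of dropper, beaker from where it was at the start of the episode above 0.025 m or angle between any of dropper, beaker's own z axis and vertical above 0.4 rad).
It also fails if it takes over 54 s, if anything falls off the work surface, if the arm or the gripper's body presses on something with over 40 N, if the wrist force passes 120 N, or if a joint passes its speed limit or range.

## Working session

There is one attempt and no reset: what is moved stays moved. The work goes in short steps, each a Python script; the robot and the scene stay as the last script left them, time stands still between calls to the robot, and variables do not carry over. Pictures are saved under pics/ and viewed, about 8 in all and at most 12, crops included, and the job is handed in when it is done.

```bash
mkdir -p pics; ls
cat > h.py <<'E'
import numpy as np, cv2
from cell import manip
from scipy.spatial.transform import Rotation as Rn
def cloud(name):
    pos=manip.current_position(); ori=manip.current_orientation()
    im,d=manip.snapshot(name); c=manip.camera_info(name)
    K=np.array([[c['fx'],0,c['cx']],[0,c['fy'],c['cy']],[0,0,1.]])
    h,w=d.shape; u,v=np.meshgrid(np.arange(w),np.arange(h))
    n=cv2.undistortPoints(np.stack([u,v],-1).reshape(-1,1,2).astype(np.float64),K,np.array([c['k1'],0,0,0,0.])).reshape(h,w,2)
    P=np.dstack([n[...,0]*d,n[...,1]*d,d])
    if 'R' in c: W=(P-np.array(c['t']))@np.array(c['R'])
    else:
        T=np.array(c['T_tool_cam']); Q=P@T[:3,:3].T+T[:3,3]
        W=Q@Rn.from_rotvec(ori).as_matrix().T+np.array(pos)
    W[d==0]=np.nan
    return im,W
def down(a):
    # tool z down, tool y (jaw axis) at world angle a
    y=np.array([np.cos(a),np.sin(a),0]); z=np.array([0,0,-1.]); x=np.cross(y,z)
    return Rn.from_matrix(np.c_[x,y,z]).as_rotvec()
E
python3 - <<'E'
from h import *
for n in("scene","side"):
    im,W=cloud(n); np.savez(f'{n}.npz',im=im,W=W); cv2.imwrite(f'pics/{n}.png',im[...,::-1])
print(manip.current_clock())
E
```

```text
pics
0.1
```

View pics/scene.png

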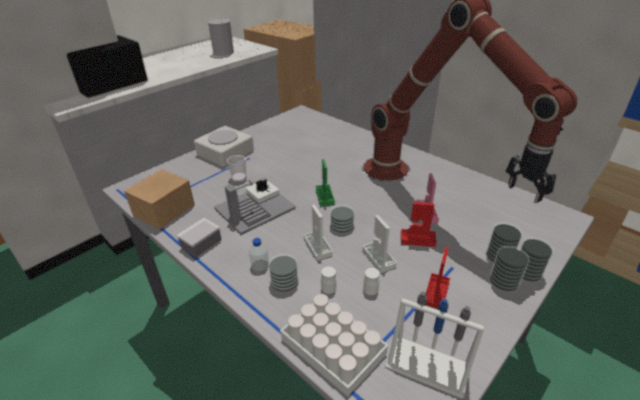

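View pics/side.png

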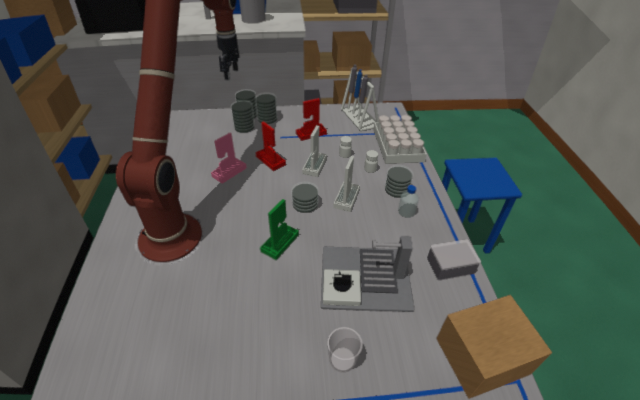

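The scene view shows two white racks, at (318,235) and (380,248), and the dryer at (255,205). The side view has the racks at (315,152) and (348,185), and the dryer at (367,277) with its post at (404,257).

Run:
```python
from h import *
S=np.load('scene.npz');D=np.load('side.npz')
a=cv2.resize(S['im'][200:275,290:405],None,fx=3.4,fy=3.4,interpolation=2); b=cv2.resize(D['im'][120:215,295:370],None,fx=3.4,fy=3.4,interpolation=2)
c=cv2.resize(D['im'][230:315,315:420],None,fx=3.8,fy=3.8,interpolation=2)
H=np.zeros((600,800,3),np.uint8); H[:a.shape[0],:a.shape[1]]=a; H[:b.shape[0],400:400+b.shape[1]]=b; H[270:270+c.shape[0],:c.shape[1]][:330]=c[:330]
cv2.imwrite('pics/crop.png',H[...,::-1])
for nm,Z,px in(('scene',S,[(317,220),(380,232),(232,205),(262,192)]),('side',D,[(315,140),(348,178),(405,250),(330,288),(367,277)])):
    for u,v in px: print(nm,(u,v),Z['W'][v,u].round())
np.set_printoptions(suppress=True,precision=1)
for nm,Z,boxes in(('scene',S,[(295,200,335,262),(358,208,400,275)]),('side',D,[(300,122,330,178),(330,150,362,212)])):
  im=Z['im'].astype(int)
  for x0,y0,x1,y1 in boxes:
    W=Z['W'][y0:y1,x0:x1].reshape(-1,3); 
    for lo,hi in((45,165),(16,36)):
        p=W[(W[:,2]>lo)&(W[:,2]<hi)]
        if len(p)<5: print(nm,'few');continue
        r=cv2.minAreaRect(p[:,:2].astype(np.float32)); print(nm,x0,lo,len(p),np.median(p[:,:2],0),r,p[:,2].max())
```

```text
scene (317, 220) [593. 145. 129.]
scene (380, 232) [495. 328. 121.]
scene (232, 205) [ 701. -181.   85.]
scene (262, 192) [ 536. -216.   41.]
side (315, 140) [488. 315. 126.]
side (348, 178) [579. 111. 112.]
side (405, 250) [ 677. -223.  144.]
side (330, 288) [ 482. -252.   39.]
side (367, 277) [ 591. -213.   21.]
scene 295 45 385 [588.9 137.7] ((585.40576171875, 137.9697265625), (325.52197265625, 56.59983825683594), 24.11091423034668) 163.59164712771474
scene 295 16 324 [589.1 139.8] ((510.7117919921875, 77.81002807617188), (321.06695556640625, 103.70346069335938), 38.90056228637695) 35.59926995702158
scene 358 45 509 [498.1 340.4] ((541.9071044921875, 355.69439697265625), (185.29965209960938, 49.638938903808594), 28.46936798095703) 163.158678001968
scene 358 16 307 [500.5 337.7] ((492.19549560546875, 325.76080322265625), (125.17333984375, 62.03773880004883), 72.81143188476562) 35.837558759048335
side 300 45 292 [484.4 327.7] ((477.62847900390625, 423.69781494140625), (272.9390869140625, 62.50839614868164), 84.9815902709961) 163.29859877413682
side 300 16 379 [484.1 339. ] ((492.447021484375, 425.3451232910156), (334.82708740234375, 110.36097717285156), 87.00241088867188) 35.67146578408913
side 330 45 243 [579.3 117.2] ((582.9403686523438, 133.59812927246094), (76.94525146484375, 11.342353820800781), 66.6807861328125) 164.3908836128622
side 330 16 319 [587.2 130.2] ((600.9752197265625, 225.19686889648438), (315.6021728515625, 82.90020751953125), 79.3792724609375) 35.97374652121826
```

View pics/crop.png

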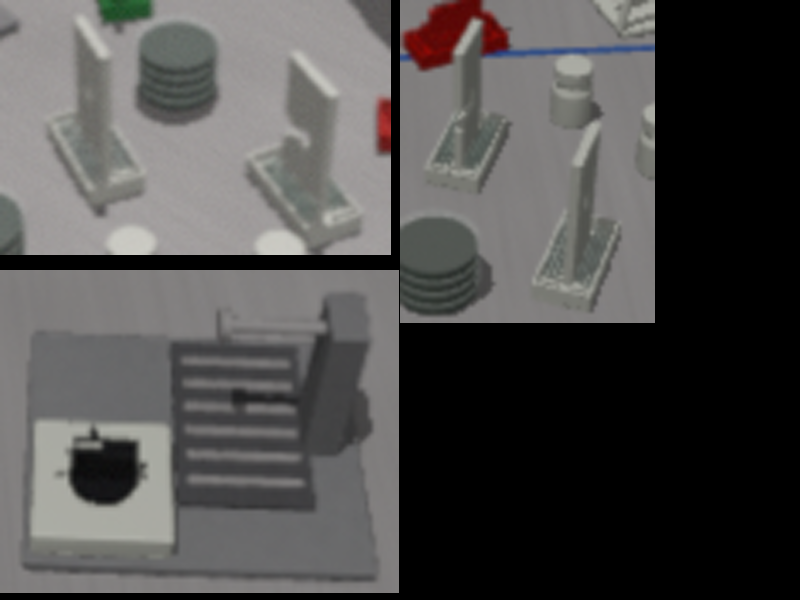

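The slotted rack is the right-hand one in the scene view (crop near (300,140): slot open at the plate's left edge). It stands near (497,335), with its mouth towards world -y. The dryer's axes lie close to the world's. Next I'll take wrist views of both.

```bash
python3 - <<'E'
from h import *
np.set_printoptions(suppress=True,precision=3)
D=np.load('side.npz');W=D['W'].reshape(-1,3)
def rect(lo,hi,x0,x1,y0,y1):
    m=(W[:,2]>lo)&(W[:,2]<hi)&(W[:,0]>x0)&(W[:,0]<x1)&(W[:,1]>y0)&(W[:,1]<y1)
    p=W[m]; print(len(p),cv2.minAreaRect(p[:,:2].astype(np.float32)))
rect(36,45,400,600,-330,-130); rect(9,26,400,760,-380,-50); rect(140,156,600,760,-300,-100)
print(manip.camera_info('wrist')['T_tool_cam'])
def mv(p,a):
    # choose the half turn nearest
    q=[manip.solve_ik(p,down(a+k*np.pi)) for k in(0,1)]
    print(q)
    c=np.array(manip.current_joints()); q=[x for x in q if x is not None]
    manip.set_joints(min(q,key=lambda x:np.abs(np.array(x)-c).max()))
for nm,p in(('wr',[470,310,340]),('wd',[555,-200,370])):
    mv(p,np.radians(-17) if nm=='wr' else 0.)
    im,Wc=cloud('wrist'); np.savez(nm+'.npz',im=im,W=Wc); cv2.imwrite(f'pics/{nm}.png',im[...,::-1]); print(manip.current_clock(),manip.current_position(),manip.current_joints())
E
python3 -c "
import cv2,numpy as np
cv2.imwrite('pics/w2.png',np.hstack([cv2.resize(cv2.imread('pics/%s.png'%n),(400,250)) for n in('wr','wd')]))"
```

```text
872 ((514.1609497070312, -245.56146240234375), (100.43594360351562, 100.48188018798828), 83.97789764404297)
3864 ((590.12890625, -203.5147705078125), (213.42832946777344, 251.46775817871094), 82.24839782714844)
184 ((649.7506103515625, -200.6410369873047), (46.734737396240234, 100.4028549194336), 88.04679107666016)
[[   0.      -0.949   -0.316   81.942]
 [   1.      -0.       0.001   -0.135]
 [  -0.001   -0.316    0.949 -118.776]
 [   0.       0.       0.       1.   ]]
[array([-0.91 ,  0.431,  0.443,  1.559, -0.194,  1.196, -0.727]), array([-0.391,  0.426, -0.353,  1.542,  0.154,  1.201,  2.074])]
1.7583 [468.939 311.848 339.435] [-0.911  0.431  0.441  1.559 -0.194  1.196 -0.727]
[array([-0.065,  0.487,  0.626,  1.43 , -0.287,  1.317,  0.577]), array([-0.297,  0.644,  1.155,  1.437, -0.587,  1.437, -2.283])]
3.6833 [ 555.66  -198.359  369.777] [-0.067  0.487  0.624  1.43  -0.287  1.317  0.577]
```

View pics/w2.png

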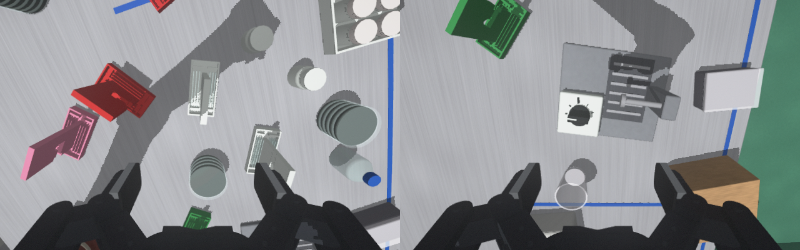

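The left half is the rack view: slotted rack at (203,92), other rack at (265,148). The right half shows the dryer, with the box at (579,114), pin at (640,102) and post at (668,100). Now to fit poses.

Run:
```python
from h import *
np.set_printoptions(suppress=True,precision=2)
def rect(W,lo,hi,x0,x1,y0,y1,t):
    W=W.reshape(-1,3);m=(W[:,2]>lo)&(W[:,2]<hi)&(W[:,0]>x0)&(W[:,0]<x1)&(W[:,1]>y0)&(W[:,1]<y1)
    p=W[m]; 
    if len(p)<8: print(t,len(p)); return
    r=cv2.minAreaRect(p[:,:2].astype(np.float32)); print(t,len(p),np.round(r[0],1),np.round(r[1],1),round(r[2],2),'zmed',np.median(p[:,2]))
A=np.load('wr.npz');W=A['W']
rect(W,153,170,430,560,260,420,'plate top')
rect(W,28,36,430,560,260,420,'tray'); rect(W,12,45,430,560,260,420,'tray2')
S=np.load('scene.npz')['W'];D=np.load('side.npz')['W']
rect(D,152,170,430,560,260,420,'plate top side');rect(S,152,170,430,560,260,420,'plate top scene')
rect(S,15,50,430,560,260,420,'tray scene');rect(D,15,50,430,560,260,420,'tray side')
W=np.load('wd.npz')['W']
for n,Q in(('wrist',W),('side',D),('scene',S)):
    rect(Q,36,44,440,580,-330,-180,n+' box'); rect(Q,9,18,400,760,-380,-50,n+' base'); rect(Q,146,156,600,760,-300,-100,n+' post'); rect(Q,125,143,560,645,-240,-150,n+' pin');rect(Q,70,86,480,550,-280,-210,n+' knob')
im=np.load('wd.npz')['im']; c=cv2.resize(im[140:230,255:455],None,fx=4,fy=4,interpolation=2)
e=cv2.resize(A['im'][90:210,290:370],None,fx=2,fy=2,interpolation=2)
c=np.vstack([c,np.zeros((240,800,3),np.uint8)]);c[360:,:160]=e
cv2.imwrite('pics/c3.png',c[...,::-1])
```

```text
plate top 797 [484.4 326.7] [70.2 10.1] 68.44 zmed 161.0114346141506
tray 316 [484.4 327.2] [75.7 47.3] 68.48 zmed 32.850301187593715
tray2 1312 [484.1 326.5] [119.4  60.1] 68.46 zmed 22.9120379983668
plate top side 44 [485.7 323.5] [72.7 11.4] 67.89 zmed 159.91612673159239
plate top scene 70 [488.1 327.7] [68.7 14.6] 64.39 zmed 158.48125976036502
tray scene 373 [490.2 326.3] [123.3  63.6] 69.68 zmed 23.778020648981343
tray side 263 [485.4 323.3] [127.5  62.5] 69.0 zmed 23.160010152945667
wrist box 3465 [ 511.8 -240.9] [100.3  99.9] 82.51 zmed 40.919665249139086
wrist base 11141 [ 587.9 -200.6] [209.2 250.6] 82.56 zmed 15.102793219582964
wrist post 1042 [ 648.5 -193.2] [44.1 98. ] 82.82 zmed 150.7436840367386
wrist pin 385 [ 619.4 -185.8] [50.7 23. ] 2.39 zmed 140.12479876575708
wrist knob 429 [ 511.6 -240.8] [16.4 46.8] 81.82 zmed 78.75365533577116
side box 847 [ 514.2 -245.6] [100.4 100.5] 83.98 zmed 40.57473419155194
side base 2736 [ 590.1 -203.5] [213.4 251.5] 82.25 zmed 14.487922466933018
side post 145 [ 650.2 -195.9] [47.1 98.3] 82.1 zmed 149.43953762140188
side pin 80 [ 619.4 -196.5] [21.  48.4] 73.65 zmed 138.02439548120722
side knob 104 [ 514.4 -244.8] [18.4 45.1] 85.49 zmed 77.48297812311807
scene box 230 [ 517.4 -235.6] [ 97.9 101.2] 80.81 zmed 39.07434175062434
scene base 1239 [ 592.4 -198.1] [215.6 252. ] 82.9 zmed 14.092790287970562
scene post 58 [ 656.8 -199.9] [101.2  44. ] 10.54 zmed 149.2929976680481
scene pin 42 [ 622.3 -184.5] [44.2 26.5] 4.08 zmed 137.63311733454572
scene knob 43 [ 516.3 -239.2] [19.2 47.9] 80.42 zmed 75.63387401279098
```

View pics/c3.png

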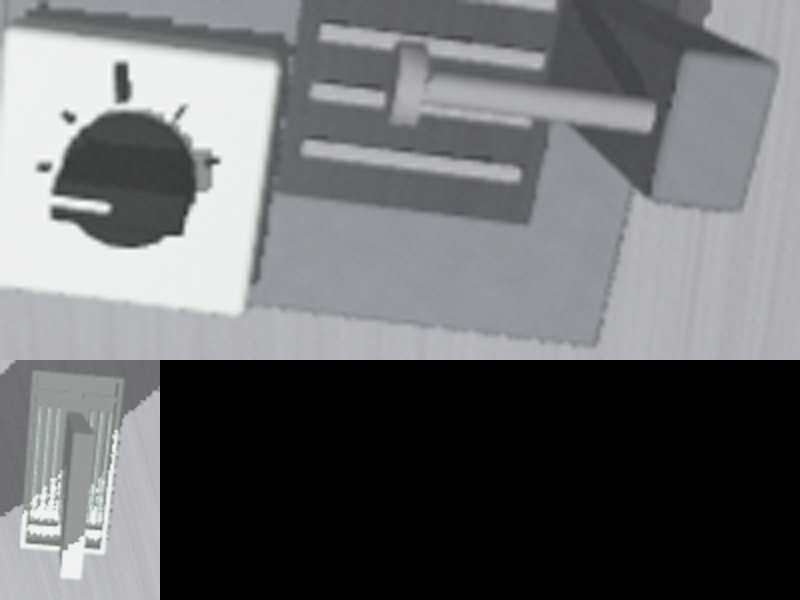

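The wrist fits agree well. Dryer origin is about (624.4,-190.2), yaw -7.45°. The rack is at (484.4,326.7), yaw -21.55°. The knob is near 0, with its line at crop (80,206) pointing to the front. Grasping now.

```bash
cat >> h.py <<'E'
O=np.array([624.4,-190.2]); YAW=np.radians(-7.45); R2=np.array([[np.cos(YAW),-np.sin(YAW)],[np.sin(YAW),np.cos(YAW)]])
def dry(x,y,z): return list(O+R2@[x,y])+[z]
def st(t=''):
    p=np.array(manip.current_position()); f=np.array(manip.current_contact_force())
    print(t,'t',round(manip.current_clock(),2),'pos',p.round(1),'dry',(R2.T@(p[:2]-O)).round(1),'F',f.round(1),'w',round(manip.current_gripper_width(),1))
    return p,f
E
python3 - <<'E'
from h import *
np.set_printoptions(suppress=True,precision=1)
for n in('scene','side'):
    W=np.load(n+'.npz')['W'].reshape(-1,3); 
    p=W[(W[:,2]>90)&(W[:,2]<125)&(W[:,0]>400)&(W[:,0]<800)&(W[:,1]>-120)&(W[:,1]<250)]
    k=np.unique((p[:,:2]//30*30),axis=0,return_counts=True); print(n,[(a.tolist(),int(c)) for a,c in zip(*k) if c>5])
a=np.radians(-21.55)
manip.move_to([484.4,326.7,260],down(a)); st('hover')
manip.movel([484.4,326.7,148],vel=120); manip.wait(.2); st('low')
manip.grip(0,60); st('grip')
manip.movel([484.4,326.7,330],vel=150); st('lift')
print(manip.current_joints())
for nm,p,aa in(('above',dry(0,95,330),YAW),('beside',dry(0,95,208),YAW),('on',dry(0,0,208),YAW),('knob0',[511.8,-240.9,75],YAW+np.pi/2),('knob1',[511.8,-240.9,75],YAW+np.pi/2-1.4)):
    q=manip.solve_ik(p,down(aa)); print(nm,q if q is None else np.round(q,2))
E
```

```text
scene [([570.0, 90.0], 16), ([570.0, 120.0], 24), ([570.0, 150.0], 32), ([600.0, 150.0], 10), ([750.0, 30.0], 14), ([750.0, 60.0], 20), ([780.0, 30.0], 14), ([780.0, 60.0], 25)]
side [([540.0, 90.0], 15), ([570.0, 90.0], 22), ([570.0, 120.0], 16), ([750.0, 30.0], 50), ([780.0, 30.0], 24)]
hover t 5.64 pos [485.4 325.3 260.5] dry [-204.7  493.1] F [-0.   0.8 -1. ] w 85.2
low t 6.92 pos [484.7 326.9 148.7] dry [-205.6  494.6] F [ 0.6 -0.4 -0.8] w 85.1
grip t 7.6 pos [484.6 326.6 148. ] dry [-205.6  494.3] F [-0.3  0.1  0.3] w 9.3
lift t 8.97 pos [483.8 326.6 328.9] dry [-206.4  494.2] F [-0.5 -0.6 -2.1] w 9.2
[-1.   0.5  0.7  1.5 -0.3  1.2 -0.7]
above [-0.2  0.6  0.6  1.3 -0.4  1.3  0.3]
beside [-0.2  0.7  0.6  1.5 -0.4  1.   0.3]
on [-0.1  0.7  0.6  1.5 -0.4  1.1  0.5]
knob0 [ 0.3  0.7  0.1  1.9 -0.1  0.6  1.9]
knob1 [ 0.1  0.8  0.4  1.9 -0.5  0.6  0.9]
```

Run:
```python
from h import *
manip.movel(dry(0,95,330),down(YAW),vel=220); st('above')
manip.movel(dry(0,95,208),vel=130); manip.wait(.15); st('beside')
im,W=cloud('side'); cv2.imwrite('pics/b1.png',cv2.resize(im[150:330,280:460],None,fx=3,fy=3,interpolation=2)[...,::-1])
```

```text
above t 11.16 pos [636.8 -94.6 330. ] dry [-0.1 96.4] F [-0.2 -0.9 -2.2] w 9.5
beside t 12.4 pos [637.2 -96.2 209.1] dry [ 0.5 94.8] F [ 0.3  0.5 -3.3] w 9.4
```

View pics/b1.png

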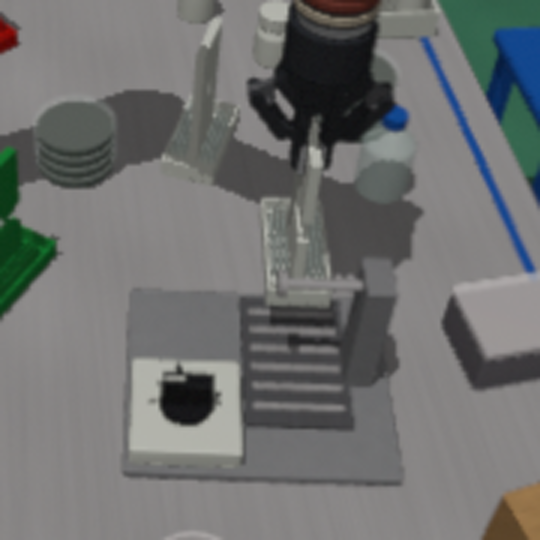

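The rack is held upright beside the pin, plate at (308,200), with the slot gap near (303,230) facing the pin at (320,283). Next I'll slide on while watching the force.

Run:
```python
from h import *
_,f0=st('start')
def go(y,z,v):
    manip.movel(dry(0,y,z),vel=v); manip.wait(.05); p,f=st(f'y{y} z{z}'); d=R2.T@(f-f0)[:2]; print('  dF',d.round(1),round(f[2]-f0[2],1)); return p,d,f[2]-f0[2]
ok=True
for y in(55,40,30,15,5):
    p,d,fz=go(y,208,80)
    if np.hypot(*d)>8 or abs(fz)>8: ok=False;break
if ok:
    for y in(2,0,-2,-3,-4,-5,-6):
        p,d,fz=go(y,208,30)
        if d[1]>4: break
        if abs(fz)>8: break
```

```text
start t 12.45 pos [637.1 -96.2 208.9] dry [ 0.4 94.9] F [-0.2  0.2 -2.6] w 9.1
y55 z208 t 13.15 pos [ 631.7 -134.9  207.8] dry [ 0.1 55.8] F [ 0.2 -0.  -3.6] w 9.5
  dF [ 0.5 -0.1] -1.0
y40 z208 t 13.54 pos [ 629.5 -151.   208.1] dry [-0.1 39.5] F [ 0.7 -0.3 -1.9] w 9.1
  dF [ 1.  -0.3] 0.7
y30 z208 t 13.87 pos [ 628.1 -161.   208.1] dry [-0.1 29.4] F [-0.1  0.9 -3.1] w 9.3
  dF [0.1 0.7] -0.5
y15 z208 t 14.26 pos [ 626.2 -175.9  208. ] dry [-0.1 14.4] F [ 0.4 -0.1 -2.8] w 9.3
  dF [ 0.6 -0.2] -0.2
y5 z208 t 14.58 pos [ 624.9 -185.8  208. ] dry [-0.1  4.5] F [-0.7  0.2 -2.5] w 9.5
  dF [-0.5  0. ] 0.1
y2 z208 t 14.88 pos [ 624.6 -188.2  208. ] dry [-0.  2.] F [-0.9  0.1 -1.4] w 9.5
  dF [-0.6 -0.1] 1.2
y0 z208 t 15.18 pos [ 624.4 -190.3  208. ] dry [-0.  -0.1] F [ 0.4 -0.6 -2.5] w 9.3
  dF [ 0.7 -0.7] 0.1
y-2 z208 t 15.48 pos [ 624.1 -192.3  208. ] dry [-0.  -2.1] F [-0.1 -0.9 -1.6] w 8.8
  dF [ 0.3 -1. ] 1.0
y-3 z208 t 15.78 pos [ 624.  -193.2  208. ] dry [-0. -3.] F [-0.4 -0.2 -3.9] w 9.1
  dF [-0.1 -0.3] -1.3
y-4 z208 t 16.08 pos [ 624.  -193.7  208. ] dry [ 0.  -3.5] F [ 0.1  0.7 -2.8] w 9.5
  dF [0.2 0.6] -0.2
y-5 z208 t 16.38 pos [ 624.  -194.   207.9] dry [ 0.1 -3.8] F [ 0.1  3.4 -2.6] w 8.9
  dF [-0.1  3.3] 0.0
y-6 z208 t 16.68 pos [ 624.  -194.2  207.9] dry [ 0.1 -4.1] F [-0.   5.8 -1.6] w 9.3
  dF [-0.5  5.6] 1.0
```

Contact with the slot end came at y ≈ -3.5 (nominal -3), so the alignment is good to about 0.5 mm. Backing off, lowering and releasing.

Run:
```python
from h import *
manip.movel(dry(0,-.4,208),vel=40); manip.wait(.1); _,f0=st('centre')
for z in(200,196,194,193,192,191,190):
    manip.movel(dry(0,-.4,z),vel=40); manip.wait(.05); p,f=st(f'z{z}')
    if f[2]-f0[2]>6: break
manip.grip(30); st('open'); manip.wait(.2)
im,W=cloud('side'); a=cv2.resize(im[150:330,280:460],(400,400),interpolation=2)
p=manip.current_position(); manip.movel([p[0],p[1],290],vel=150); st('up')
im,W=cloud('side'); b=cv2.resize(im[150:330,280:460],(400,400),interpolation=2)
cv2.imwrite('pics/h1.png',np.hstack([a,b])[...,::-1])
```

```text
centre t 17.07 pos [ 623.9 -192.2  208.1] dry [-0.2 -2. ] F [ 0.1  0.8 -3.5] w 9.1
z200 t 17.48 pos [ 624.2 -190.6  199.7] dry [-0.1 -0.5] F [-0.3  0.4 -2.4] w 9.5
z196 t 17.77 pos [ 624.3 -190.5  195.8] dry [-0.1 -0.3] F [-0.8 -0.1 -1.7] w 9.3
z194 t 18.07 pos [ 624.3 -190.6  194. ] dry [-0.  -0.4] F [-0.2 -0.3 -2.8] w 9.5
z193 t 18.38 pos [ 624.4 -190.5  193. ] dry [ 0.  -0.3] F [-0.2  0.5 -2.9] w 9.4
z192 t 18.68 pos [ 624.5 -190.6  192.8] dry [ 0.2 -0.4] F [-2.   1.6  2.4] w 9.2
z191 t 18.98 pos [ 624.6 -190.6  192.7] dry [ 0.2 -0.4] F [-2.6  3.   6.9] w 9.2
open t 19.31 pos [ 624.4 -190.7  190.6] dry [ 0.  -0.5] F [0.5 0.5 0.4] w 29.6
up t 20.37 pos [ 623.9 -190.2  288.9] dry [-0.5 -0.1] F [ 0.1  0.  -0.6] w 29.8
```

View pics/h1.png

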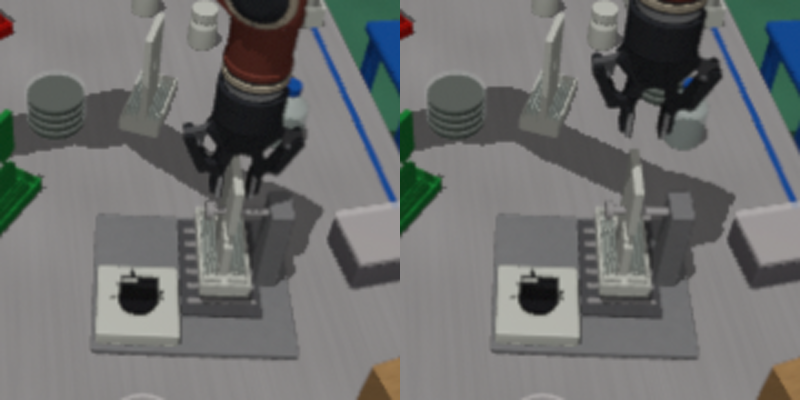

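The rack hangs upright on the pin (right half, plate at (636,185), pin end at (605,210)), clear of the fingers. Now the knob.

Run:
```python
from h import *
k=dry(-105,-65,0); A=YAW+np.pi/2
P=lambda z:[k[0],k[1],z]
manip.movel(P(290),down(A),vel=150); st('over')
manip.grip(45); manip.movel(P(75),vel=150); manip.wait(.1); st('low')
manip.grip(0,40); st('grip')
for t in(.35,.7,1.05,1.4):
    manip.movel(P(75),down(A-t),vel=60); p,f=st(f'turn{t}')
manip.wait(.2); r=Rn.from_rotvec(manip.current_orientation()).as_matrix(); print('jaw turned',A-np.arctan2(r[1,1],r[0,1])); st()
manip.grip(45); manip.wait(.1); manip.movel(P(290),vel=150); st('up')
im,W=cloud('side'); a=cv2.resize(im[150:330,280:460],(400,400),interpolation=2)
manip.movel([530,-260,370],down(0),vel=200); manip.wait(.2); st()
im,W=cloud('wrist'); np.savez('we.npz',im=im,W=W)
b=cv2.resize(im[100:280,230:480],(556,400),interpolation=2)[:,:400]
cv2.imwrite('pics/k1.png',np.hstack([a,b])[...,::-1])
def rect(W,lo,hi,x0,x1,y0,y1,t):
    W=W.reshape(-1,3);m=(W[:,2]>lo)&(W[:,2]<hi)&(W[:,0]>x0)&(W[:,0]<x1)&(W[:,1]>y0)&(W[:,1]<y1)
    p=W[m]; r=cv2.minAreaRect(p[:,:2].astype(np.float32)); print(t,len(p),r,np.median(p[:,2]))
rect(W,36,44,440,580,-330,-180,'box');rect(W,70,86,480,550,-280,-210,'knob');rect(W,195,215,560,690,-260,-120,'plate')
```

```text
over t 22.13 pos [ 512.1 -240.8  289.9] dry [-104.8  -64.8] F [ 0.9  0.  -0.6] w 29.8
low t 24.12 pos [ 512.4 -241.3   75.8] dry [-104.5  -65.2] F [-0.9  0.4  0.4] w 45.1
grip t 24.48 pos [ 512.  -241.6   75.5] dry [-104.8  -65.5] F [-1.7  0.1  3.3] w 15.5
turn0.35 t 24.98 pos [ 512.2 -241.2   75.5] dry [-104.7  -65.2] F [-0.1 -0.7  5.3] w 15.3
turn0.7 t 25.48 pos [ 512.4 -240.9   75.5] dry [-104.4  -64.8] F [0.1 0.3 4.9] w 15.3
turn1.05 t 25.98 pos [ 512.8 -240.7   75.5] dry [-104.1  -64.6] F [-0.1  0.3  4.8] w 15.3
turn1.4 t 26.48 pos [ 513.2 -240.7   75.5] dry [-103.8  -64.5] F [0.3 1.  4.5] w 15.2
jaw turned 1.398376276637477
 t 26.68 pos [ 513.2 -240.7   75.5] dry [-103.8  -64.5] F [0.6 1.4 5.8] w 15.2
up t 28.76 pos [ 511.5 -240.7  289.1] dry [-105.4  -64.7] F [-0.7 -0.4 -0.3] w 45.3
 t 29.58 pos [ 529.5 -259.1  368.4] dry [-85.2 -80.7] F [-0.1 -0.1  0.5] w 44.8
box 3945 ((511.8595275878906, -241.00640869140625), (100.28630828857422, 100.25288391113281), 82.75743103027344) 40.87230810905908
knob 456 ((512.0256958007812, -240.87548828125), (15.99746036529541, 46.644859313964844), 1.9787839651107788) 78.90381751488943
plate 1316 ((623.825927734375, -190.89187622070312), (69.9358901977539, 11.348620414733887), 82.44876098632812) 205.8412967967506
```

View pics/k1.png

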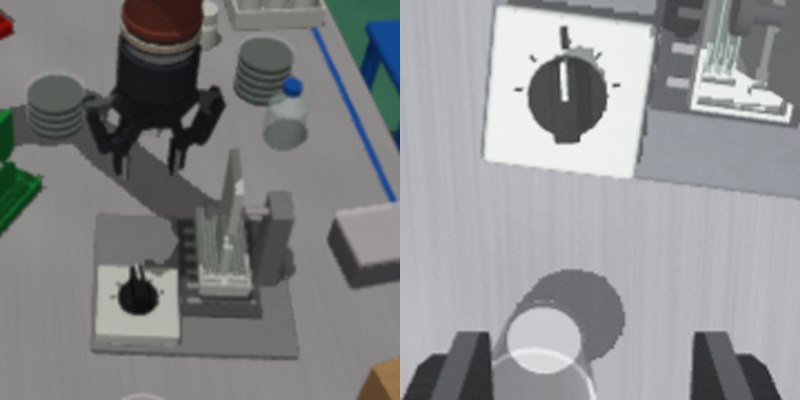

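The pointer line (565,80) points at the large mark (565,40). The measured bar angle gives 1.41 rad. The rack plate centre is within 1 mm of the seat, with its top at about 205 mm. Handing in.

```bash
python3 -c "
from h import *
st('end'); manip.job_done()"
```

```text
end t 29.63 pos [ 529.6 -259.3  368.7] dry [-85.  -80.8] F [-0.  -0.2  0. ] w 44.7
the job is handed in; nothing more can be done
```

The slotted rack is hanging on the headed pin, the timer knob is at the large index mark, and I handed the job in at 29.6 s of the 54 s allowed. No check failed, but the hand-in reports no verdict.

- **Rack:** I slid it sideways onto the pin until it touched the inner end of the slot. Then I backed off about 3 mm, let it down until the pin carried it, and let go. The last wrist view puts the plate centre within 1 mm of the pin seat, its top at 205 mm as expected, and the plate upright and parallel to the dryer.
- **Knob:** I turned it 1.40 rad. Measured from the last picture it stands at about 1.41 rad, with the white line pointing at the large mark.
- **Everything else:** the arm stayed clear of the other objects, and they look unmoved in the pictures; I did not measure their positions again. The arm ended well above the scene with no measurable force on it.

The side and scene cameras placed the dryer 2–6 mm away from where the wrist camera did. I used the wrist values, and contact with the pin confirmed them to about 0.5 mm across the pin.

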